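# Lock the test fixture's cover with its quarter-turn toggle

## Robot

A 6-joint arm with a two-finger parallel gripper is mounted at the origin on a cart in front of the work surface, level with it; the furniture and walls round the work are solid. World frame = base frame: x ahead of the robot, y to its left, z up, the work surface at z = 0. Lengths are in m, angles in rad, forces in N, time in s.
With the tool pointing down it reaches from about 0.375 to 0.925 m from the base axis. Payload 5.7 kg.
Tool frame: the origin (TCP) lies midway between the tips of the shut fingers; the grasp point (between the pads) lies 19 mm behind it; z points along the fingers, y is the line along which they close (so a half turn about z gives the same grasp; the last joint's range is limited). The gripper opens to 88 mm and grips with 3 to 60 N. Pads are 20 mm wide; open, the fingers measure 115 mm over their backs; the gripper's body (75 mm by 178 mm) begins 61 mm behind the grasp point.
Start: joints at [-1.329, 0.359, 1.51, -0, 1.272, -0.115], TCP at [0.21, -0.562, 0.223] pointing down, gripper open.
Joint ranges: [-2.97, 2.97], [-1.01, 2.36], [0.21, 2.38], [-0.96, 4.11], [0.2, 2.71], [-2.98, 2.98]. Speed limits (rad/s): [2.39, 2.39, 3.14, 3.14, 3.14, 3.14].

## Interface

Orientations are given as a unit quaternion [x, y, z, w].
In Python, from bench import move_ptp, servo_line, goto_joints, move_gripper, sleep, inverse_kinematics, capture, PlanningError, close_job, spot_in, silhouettes, current_clock, current_joint_pos, current_qvel, current_joint_torque, current_position, current_orientation, current_force, current_torque, current_finger_gap, current_grip_force gives the robot as it stands. Calls block until the motion is done:
- move_ptp(position, orientation): joint-space move of the TCP to a pose.
- servo_line(position, orientation=None, rate=0.15, contact_N=None): straight line of the TCP; orientation=None keeps the orientation; rate is the mean speed in m/s. With contact_N (N) it stops when the force on the tool has changed by that much, and returns True; else False.
- goto_joints(angles): joint-space move.
- move_gripper(opening): finger opening in m; the grip force is fixed at half the most; returns when the fingers have stopped.
- sleep(seconds).
- inverse_kinematics(position, orientation): joint angles nearest the present ones, or None.
- capture(name): name is "side" or "top" or "wrist"; returns a dict with "image" (400x640x3 uint8, blue, green, red), "range_z" (400x640 float32, m along the optical axis (not along the pixel's ray), 0 where there is no reading), "intrinsics" (3x3 intrinsics, pixels), "R" (3x3) and "t" (3): a world point X has camera coordinates R X + t. Camera axes: x right, y down, z forward; pixel columns grow to the right and rows downward; lengths in m; the calibration is good to about 2 mm. A picture is of the moment at which its call begins.
A pose or a line that the arm cannot do raises PlanningError and nothing moves.
- close_job(): hands the job in; it is judged then, once.
Trained networks look in the newest picture that a camera, given by its name, has taken for a name from the list of things; names that differ only in an ending like _2 or _b are one class to them, and where a whole thing is asked for, a point or a joint stands for the part that bears it (a point fixed in the world has none). Each returns a list of dicts, best first, with "conf" (0 to 1); they miss things now and then, are a little off and sometimes report something else, mostly with a low value. They report only what shows in the picture. A call takes as long as a camera call. They do not tell look-alikes from the thing itself.
- spot_in(camera, query): "xy" ([column, row] in pixels, amid what is visible of it).
- silhouettes(camera, query): "region" (400x640 bool, what is visible of it) and "xy" ([column, row] in pixels, amid what is visible of it).
Readings, each from a call of its own:
- current_clock(): time.
- current_joint_pos(): joint angles.
- current_qvel(): joint speeds.
- current_joint_torque(): joint torques, N m.
- current_position(): TCP position.
- current_orientation(): TCP orientation.
- current_force(): force on the tool from outside, world axes, zero at the start.
- current_torque(): the same for the moment, N m.
- current_finger_gap(): finger opening in m.
- current_grip_force(): force on a finger pad.
Only numpy, scipy, OpenCV 4.12 (cv2) and the standard library are available. Lean on these libraries where they do the work, as an engineer would, in place of code of your own. Each camera call takes 0.05 s, during which the arm holds its last target. There are 200 camera calls.

## Task

Lock the cover of the test fixture: take the fastener with the straight T-bar foot (not the one with the round foot, which stays where it is), lower its foot through the middle of the slot in the cover until its collar rests on the cover, then give it a quarter turn so that the foot lies crosswise under the slot and cannot come out. Let go and leave it standing there.

Things in the scene. Friction and masses are not known exactly. Their poses are not given: they have to be found in the camera images.
- toggle_mid (a point): Loose T-toggle, 0.15 kg, 72 mm tall, upright on the table; point: on its axis, 36 mm above its underside. Steel foot bar 60 (x) x 16 (y) x 12 mm high; stem 16 mm across to height 28; round collar 44 mm across, height 28-34; black grip plate 36 (x) x 14 mm thick (y), height 34-72. x runs along foot and grip, z up. Seen from above, the foot's ends stick out 8 mm beyond the collar.
- stud_mid (a point): A look-alike that is not to be used: loose, with the same height, grip, collar and point as the T-toggle, but its foot is a round steel disc 60 mm across that does not fit the slot. x runs along its grip, z up.
- slot (a point): Centre of the slot, at the cover's top face. Fixed grey box 180 (x) x 130 (y) x 50 mm high, aluminium cover 8 mm thick, with one slot through it, 76 mm along x, 28 mm along y; hollow to the table below. z up. With the collar on the cover, the toggle's mid point is 8 mm above this point and the foot's top 8 mm below the cover's underside, free to turn either way.
Things that resemble listed ones, but are neither listed nor needed, are in the scene too. What is shaped like the part that bears toggle_mid but brown is not meant.

How it is judged:
By the outcome, as a careful person would: the job done as asked, in the order asked, and still so for the second after the job is handed in, with the robot touching nothing.
It also fails if it takes over 38 s, if anything falls off the work surface, if the arm or the gripper's body presses on something with over 40 N, if the wrist force passes 120 N, or if a joint passes its speed limit or range.

## Working session

There is one attempt and no reset: what is moved stays moved. The work goes in short steps, each a Python script; the robot and the scene stay as the last script left them, time stands still between calls to the robot, and variables do not carry over. Pictures are saved under pics/ and viewed, at most 10 in all, crops included, and the job is handed in when it is done.

```bash
mkdir -p pics; cat > h.py <<'E'
import numpy as np, cv2
from bench import *
def world(c,uv,z=None):
    K,R,t=c["intrinsics"],c["R"],c["t"]
    uv=np.atleast_2d(uv).astype(float)
    if z is None:
        d=c["range_z"][uv[:,1].astype(int),uv[:,0].astype(int)]
    ray=np.c_[uv,np.ones(len(uv))]@np.linalg.inv(K).T
    if z is None: return (ray*d[:,None]-t)@R
    o=-R.T@t; w=ray@R
    return o+w*((z-o[2])/w[:,2])[:,None]
E
python3 - <<'E'
from h import *
for n in("top","side"):
    c=capture(n); cv2.imwrite(f"pics/{n}1.png",c["image"])
    print(n,(-c["R"].T@c["t"]).round(3))
    for q in("toggle_mid","stud_mid","slot"):
        for s in spot_in(n,q)[:4]: print(q,np.round(s["xy"],1),round(s["conf"],2),world(c,s["xy"])[0].round(3))
print(current_clock())
E
```

```text
top [ 4.400e-01 -1.000e-03  1.117e+00]
toggle_mid [337.3 180.9] 0.74 [ 0.598 -0.015  0.057]
toggle_mid [296.4 174.9] 0.69 [0.61  0.077 0.068]
stud_mid [244.7 233.1] 0.63 [0.48  0.194 0.04 ]
slot [415.3 235.3] 0.76 [ 0.478 -0.188  0.055]
side [ 1.049 -0.177  0.76 ]
toggle_mid [301.3 232.2] 0.79 [ 0.614 -0.022  0.046]
toggle_mid [350.1 223.4] 0.55 [0.633 0.069 0.048]
stud_mid [375.4 159.6] 0.98 [0.497 0.194 0.031]
slot [198.9 221.4] 0.82 [ 0.484 -0.19   0.001]
0.4
```

```bash
python3 - <<'E'
import cv2
a=cv2.imread("pics/top1.png")[120:300,200:480]; cv2.imwrite("pics/t1c.png",cv2.resize(a,None,fx=2.8,fy=2.8,interpolation=2))
a=cv2.imread("pics/side1.png")[100:310,140:440]; cv2.imwrite("pics/s1c.png",cv2.resize(a,None,fx=2.6,fy=2.6,interpolation=2))
E
```

```text
(no output)
```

View pics/t1c.png

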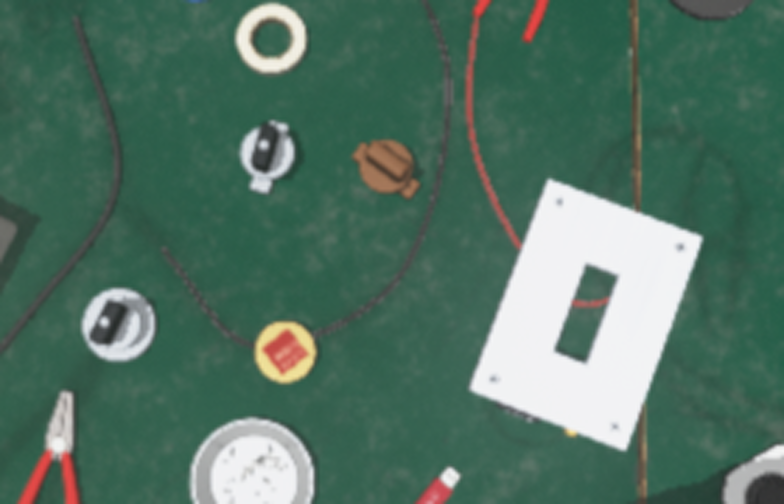

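View pics/s1c.png

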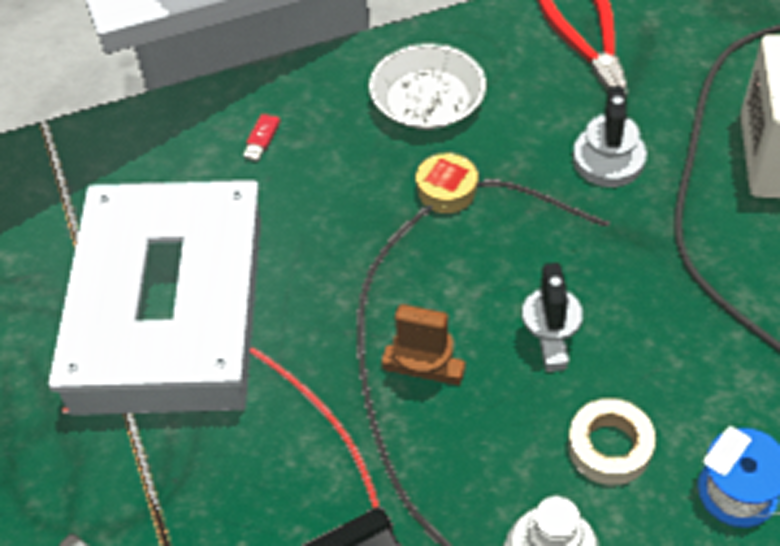

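The T-toggle is the black-grip one at top (296,175), with a straight foot showing. The brown decoy is at (337,181), the round-foot stud at (245,233) and the slot at (410,231). Next I measure the grip and slot from the top image.

```bash
cat >> h.py <<'E'
def grip(c,uv,r=40,dark=75,ztop=0.072):
    """axis xy and yaw of the black grip from its top face (depth window)"""
    h,w=c["range_z"].shape; vv,uu=np.mgrid[0:h,0:w]
    P=world(c,np.c_[uu.ravel(),vv.ravel()]).reshape(h,w,3)
    m=(abs(P[...,2]-ztop)<0.006)&(np.hypot(uu-uv[0],vv-uv[1])<r)
    pts=world(c,np.c_[uu[m],vv[m]],ztop)[:,:2].astype(np.float32)
    return cv2.minAreaRect(pts),len(pts)
def slot(c,uv,r):
    h,w=c["range_z"].shape; vv,uu=np.mgrid[0:h,0:w]
    P=world(c,np.c_[uu.ravel(),vv.ravel()]).reshape(h,w,3)
    m=((P[...,2]<0.046)&(np.hypot(uu-uv[0],vv-uv[1])<r)).astype(np.uint8)
    n,l,s,_=cv2.connectedComponentsWithStats(m)
    k=l[int(uv[1]),int(uv[0])]
    m=l==k if k else m>0
    pts=world(c,np.c_[uu[m],vv[m]],0.05)[:,:2].astype(np.float32)
    return cv2.minAreaRect(pts),len(pts)
E
python3 - <<'E'
from h import *
c=capture("top")
print(grip(c,(296,173),25)); print(slot(c,(409,232),34))
w=capture("wrist"); R=w["R"];print("wristcam",(-R.T@w["t"]).round(3),R[2].round(2),R[0].round(2),current_orientation())
# foot ends
print(world(c,[[293.5,186],[300.3,165.5]],0.012).round(3))
E
```

```text
(((0.6176959872245789, 0.08165615051984787), (0.013733221217989922, 0.03645802289247513), 74.27863311767578), 100)
(((0.48714426159858704, -0.17484383285045624), (0.027847785502672195, 0.0750625804066658), 69.5069808959961), 421)
wristcam [ 0.27  -0.539  0.384] [-0.23 -0.08 -0.97] [ 0.35 -0.94 -0.  ] [ 9.84127240e-01  1.77464276e-01 -2.04268951e-05 -7.97195790e-05]
[[0.593 0.087 0.012]
 [0.641 0.072 0.012]]
```

```bash
cat >> h.py <<'E'
def down(deg):
    a=np.radians(deg)/2; return [np.cos(a),np.sin(a),0,0]
E
python3 - <<'E'
from h import *
for n in("top","side"):
    c=capture(n); h,w=c["range_z"].shape; vv,uu=np.mgrid[0:h,0:w]
    P=world(c,np.c_[uu.ravel(),vv.ravel()])[c["range_z"].ravel()>0]
    P=P[P[:,2]>0.1]; k,cn=np.unique((P[:,:2]/0.1).round(),axis=0,return_counts=True)
    for a,b in zip(k,cn):
        if b>15: 
            z=P[((P[:,:2]/0.1).round()==a).all(1),2]; print(n,(a/10).round(1),b,z.min().round(2),z.max().round(2))
for T,ds in(((.618,.082),(-15.9,164.1)),((.487,-.175),(-20.5,159.5,69.5,-110.5))):
    for d in ds:
        q=inverse_kinematics([*T,.2],down(d)); print(T,d,None if q is None else np.round(q,2))
E
```

```text
top [ 0.2 -0.5] 165 0.22 0.33
top [0.2 0. ] 1306 0.22 0.47
top [0.2 0.1] 1186 0.21 0.42
top [ 0.3 -0.1] 568 0.39 0.54
top [ 0.3 -0. ] 1074 0.28 0.51
top [0.4 0.4] 200 0.1 0.16
top [0.4 0.5] 488 0.1 0.16
top [ 0.5 -0.5] 152 0.1 0.15
top [ 0.5 -0.4] 648 0.1 0.17
top [0.5 0.4] 1383 0.1 0.16
top [0.5 0.5] 1173 0.1 0.21
top [0.5 0.6] 1292 0.1 0.22
top [0.5 0.7] 43 0.18 0.19
top [ 0.6 -0.6] 31 0.14 0.24
top [ 0.6 -0.5] 2202 0.1 0.32
top [ 0.6 -0.4] 673 0.12 0.18
top [0.6 0.5] 2736 0.1 0.24
top [0.6 0.6] 2687 0.2 0.3
top [0.6 0.7] 20 0.19 0.21
top [ 0.7 -0.5] 530 0.1 0.31
top [ 0.7 -0.3] 34 0.18 0.2
top [0.7 0.4] 1634 0.1 0.22
top [0.7 0.5] 4443 0.1 0.4
top [0.7 0.6] 2259 0.2 0.37
top [ 0.8 -0.7] 22 0.1 0.13
top [ 0.8 -0.6] 971 0.1 0.28
top [ 0.8 -0.5] 2885 0.1 0.4
top [ 0.8 -0.4] 3095 0.1 0.4
top [ 0.8 -0.3] 786 0.1 0.22
top [ 0.8 -0.2] 1623 0.1 0.29
top [ 0.8 -0.1] 902 0.1 0.29
top [0.8 0. ] 187 0.1 0.13
top [0.8 0.3] 436 0.1 0.22
top [0.8 0.4] 2997 0.1 0.33
top [0.8 0.5] 7335 0.18 0.46
top [ 0.9 -0.2] 933 0.28 0.29
top [ 0.9 -0.1] 1235 0.1 0.29
top [0.9 0.4] 1831 0.18 0.37
top [0.9 0.5] 
[... 786 characters left out ...]
3] 2690 0.1 0.21
side [ 0.8 -0.2] 847 0.18 0.29
side [ 0.8 -0.1] 437 0.28 0.29
side [ 0.8 -0. ] 415 0.1 0.13
side [0.8 0.3] 1187 0.1 0.22
side [0.8 0.4] 4094 0.1 0.22
side [0.8 0.5] 1104 0.21 0.25
side [ 0.9 -0.2] 5010 0.26 0.29
side [ 0.9 -0.1] 3470 0.28 0.29
side [0.9 0.3] 156 0.17 0.21
side [0.9 0.4] 2446 0.1 0.22
side [0.9 0.5] 23 0.1 0.12
side [ 1.  -0.1] 48 0.28 0.29
(0.618, 0.082) -15.9 [ 0.02  0.41  1.48 -0.    1.24  1.87]
(0.618, 0.082) 164.1 [ 0.02  0.41  1.48 -0.    1.24 -1.27]
(0.487, -0.175) -20.5 [-0.48  0.26  1.72 -0.    1.16  1.45]
(0.487, -0.175) 159.5 [-0.48  0.26  1.72 -0.    1.16 -1.69]
(0.487, -0.175) 69.5 [-0.48  0.26  1.72 -0.    1.16 -0.12]
(0.487, -0.175) -110.5 None
```

View pics/top1.png

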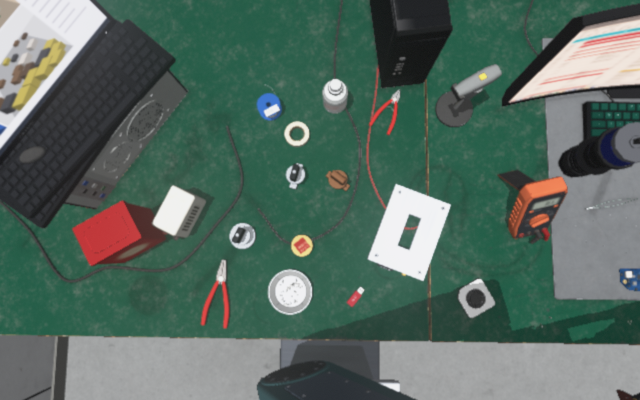

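Image as before; the multimeter (537,207) and the monitor at right are tall, so I lift first. I take a wrist view over the slot on the way, then one over the toggle.

```bash
python3 - <<'E'
from h import *
T=np.array([.618,.082]);S=np.array([.487,-.175])
def proj(w,X):
    p=w["K"]@(w["R"]@X+w["t"]) if "K" in w else w["intrinsics"]@(w["R"]@X+w["t"]); return p[:2]/p[2]
move_ptp([.25,-.5,.32],down(20.5))
move_ptp([*S,.2],down(-20.5)); w=capture("wrist"); cv2.imwrite("pics/w_s.png",w["image"])
uv=proj(w,np.array([*S,.05])); print(uv,current_clock())
try: print("slot",slot(w,uv,170))
except Exception as e: print(e)
move_ptp([*T,.2],down(-15.9)); w=capture("wrist"); cv2.imwrite("pics/w_t.png",w["image"])
uv=proj(w,np.array([*T,.072])); print(uv,current_clock())
try: print("grip",grip(w,uv,90))
except Exception as e: print(e)
a=np.hstack([cv2.imread("pics/w_s.png"),cv2.imread("pics/w_t.png")]); cv2.imwrite("pics/w.png",cv2.resize(a,(800,250),interpolation=3))
E
```

```text
[319.89534006 187.40007161] 2.7583
slot (((0.4858704209327698, -0.1764203906059265), (0.026885410770773888, 0.07471026480197906), 68.92950439453125), 1733)
[319.49616097 191.71668722] 3.9167
grip (((0.6107991337776184, 0.041866425424814224), (0.09629566222429276, 0.03576769679784775), 80.59246063232422), 573)
```

View pics/w.png

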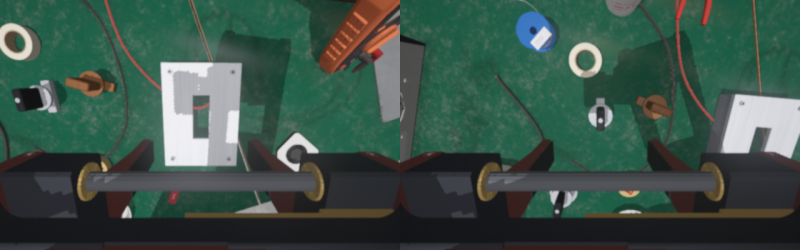

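The wrist view shows the slot ahead of the fingers (left half) and the black toggle at about (600,115) in the montage. The slot agrees with the top view to 2 mm. The grip window took in the brown decoy, so I redo it with a smaller radius and then grasp.

```bash
python3 - <<'E'
from h import *
w=capture("wrist"); (ctr,sz,an),n=grip(w,(319.5,191.7),35); print(ctr,sz,an,n)
T=np.array([.6177,.0817]); yaw=-15.9
if np.hypot(*(np.array(ctr)-T))<.006: T=(T+ctr)/2
print(T)
move_gripper(.05)
servo_line([*T,.10],down(yaw),rate=.2)
hit=servo_line([*T,.040],rate=.08,contact_N=6); print(hit,current_position())
if not hit:
    move_gripper(.0); print(current_finger_gap(),current_grip_force())
    servo_line([*T,.14],rate=.12); print(current_finger_gap(),current_force())
    w=capture("side"); cv2.imwrite("pics/lift.png",cv2.resize(w["image"][60:260,200:460],None,fx=3,fy=3)); w=capture("wrist"); cv2.imwrite("pics/wl.png",w["image"])
print(current_clock())
E
```

```text
(0.6173277497291565, 0.08134346455335617) (0.012214833870530128, 0.034975580871105194) 74.00804901123047 448
[0.61751387 0.08152173]
False [0.61785101 0.08153135 0.04015907]
0.013356087211892303 29.997146129608154
0.013587729841061427 [ 1.304916    0.09232416 -2.45003582]
8.0
```

View pics/lift.png

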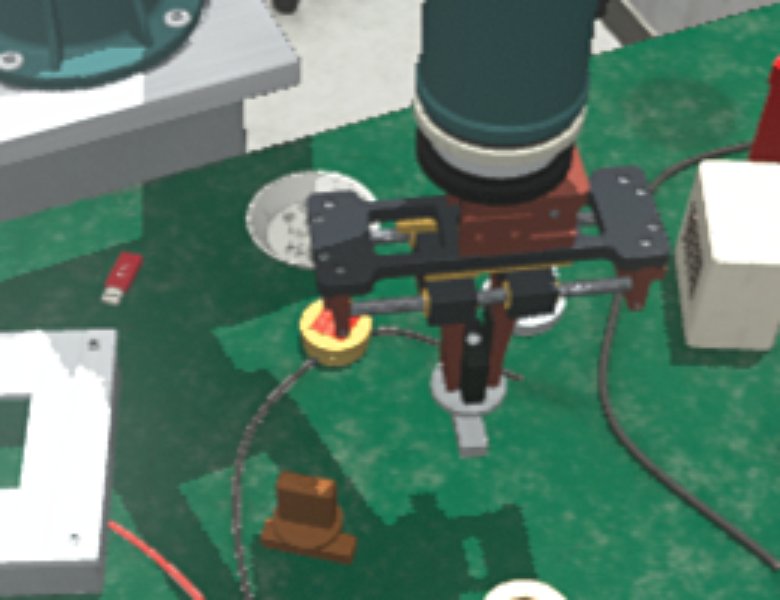

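The toggle is held upright, with the foot visible at (470,430). Next: carry it to the slot and lower it.

```bash
python3 - <<'E'
from h import *
S=[.4865,-.1756]; y=-20.8
move_ptp([*S,.14],down(y))
print(current_position(),current_finger_gap())
servo_line([*S,.092],rate=.12)
hit=servo_line([*S,.059],rate=.03,contact_N=5); print(hit,current_position(),current_force(),current_finger_gap())
w=capture("side"); cv2.imwrite("pics/low.png",cv2.resize(w["image"][130:310,130:330],None,fx=3.3,fy=3.3)); print(current_clock())
E
```

```text
[ 0.48722892 -0.17512314  0.14004108] 0.013989385002639335
True [ 0.48621969 -0.1754957   0.06196325] [-0.42579532 -0.21046134  4.33145451] 0.013789923381010368
10.625
```

View pics/low.png

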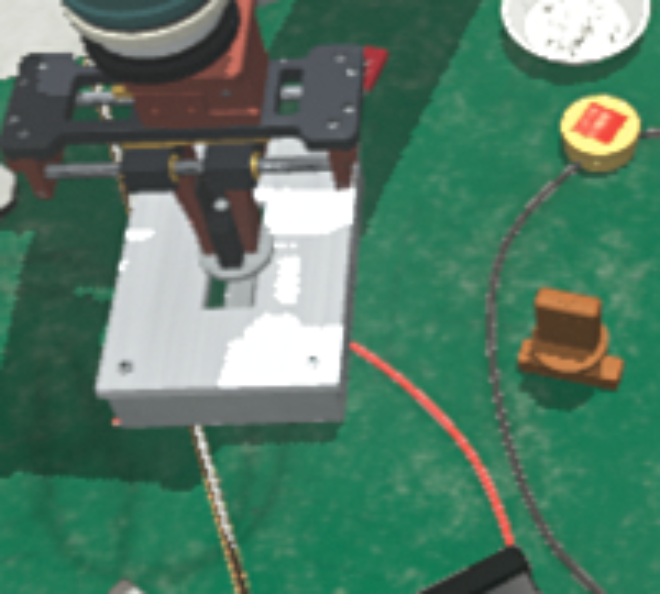

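Contact came at TCP z = 0.062, as predicted for the collar on the cover, and the foot is in the slot at (235,290). Now the quarter turn, release and check.

```bash
python3 - <<'E'
from h import *
p=[.4862,-.1755,.062]; y=-20.8
for k in (30,60,90):
    move_ptp(p,down(y+k)); print(k,current_force().__repr__(),np.round(current_torque(),2),current_finger_gap())
servo_line([*p[:2],.0617],rate=.02)
move_gripper(.04); sleep(.2)
servo_line([*p[:2],.15],rate=.12)
move_ptp([.45,.05,.25],down(y+90))
for n,b in(("top",(170,290,360,470)),("side",(130,310,130,330))):
    c=capture(n); cv2.imwrite(f"pics/end_{n}.png",c["image"][b[0]:b[1],b[2]:b[3]])
    if n=="top": print(grip(c,(411,232),25,ztop=.094))
a=[cv2.resize(cv2.imread(f"pics/end_{n}.png"),(400,400),interpolation=2) for n in("top","side")]
cv2.imwrite("pics/end.png",np.hstack(a)); print(current_clock())
E
```

```text
30 array([0.17673014, 0.36078224, 1.01523588]) [0.   0.01 0.04] 0.014016394169803095
60 array([-0.48873498,  0.76204649,  1.77608973]) [-0.06 -0.02  0.05] 0.013733137426230743
90 array([-0.67661809, -0.44758622,  0.28601046]) [-0.05 -0.05 -0.01] 0.013705496927771883
(((0.48639973998069763, -0.17280784249305725), (0.03569559380412102, 0.014333803206682205), 68.3983154296875), 113)
15.35
```

View pics/end.png

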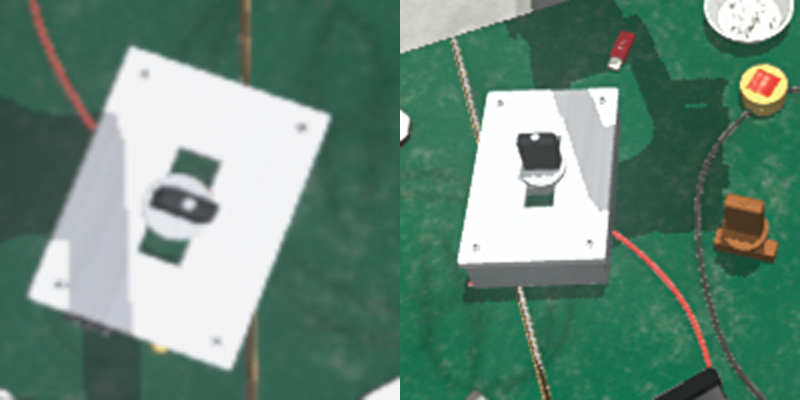

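The toggle stands centred in the slot (top half, about (180,205)), grip crosswise at 68.4° against the slot's -20.8°. It is upright at height 0.094, and the gripper is clear.

```bash
python3 -c "
from bench import *
close_job(); print(current_clock())"
```

```text
the job is handed in; nothing more can be done
the job is handed in; nothing more can be done
```

The T-toggle stands in the slot with its collar on the cover and its foot turned crosswise (about 89° to the slot); the gripper had let go and was clear when I handed the job in at about 15.4 s.

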